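Raise the flap of the cassette warming well with its lever

ROBOT

A 6-joint arm with a two-finger parallel gripper is mounted at the origin on the work surface. World frame = base frame: x ahead of the robot, y to its left, z up, the work surface at z = 0. Lengths are in m, angles in degrees, forces in N, time in s.
With the tool pointing down it reaches from about 0.375 to 0.9 m from the base axis. Payload 3.1 kg.
Tool frame: the origin (TCP) lies on the centre line of the jaws, within the pads' length; the fingertips stand 25 mm ahead of it and the grasp point (between the pads) lies 6 mm ahead of it; y points along the fingers, x is the direction in which the jaws open and shut, and the axes are right-handed (so a half turn about y gives the same grasp; the last joint's range is limited). The gripper opens to 87 mm and grips with 3 to 60 N. Pads are 19 mm wide; open, the fingers measure 117 mm over their backs; the gripper's body (75 mm by 190 mm) begins 51 mm behind the grasp point.
Start: joints at [58.184, 30.224, 82.088, -0, 67.689, -10.227], TCP at [0.23, 0.581, 0.214] pointing down, gripper open.
Joint ranges: [-176.69, 176.69], [-43.24, 126.21], [12.49, 139.97], [-82, 262], [0, 151.66], [-163.58, 163.58]. Speed limits (degrees/s): [159.86, 159.86, 180, 180, 180, 180].

INTERFACE

Orientations are given as a 3x3 rotation matrix whose columns are the frame's x, y, z axes.
In Python, from rig import * gives the robot as it stands.
- The arm moves only by the tool play_rows, never from a script. Its argument "commands" is a list of rows, each a list of 2 entries, a list of its own where there are three numbers: the shift along the world's x, y, z in m, then the turn, a rotation vector about the world's x, y, z in rad. A call has 1 to 10 rows; each row is the pose to reach, as a shift and turn from the pose commanded when the call began; what a row does not reach only later rows make up. A row lasts 1/8 s, in which the tool goes at most 62.5 mm and 10.7 degrees, less where a joint would pass 70% of its speed; a pose out of reach is approached as far as the arm can. A call with a gripper value outside its range is refused whole. "gripper" is the finger opening in m, from 0 to 0.087, set as the call begins (left out, the last holds). The fingers move at their own pace and stop on an object; the grip force is fixed at half the most. Time passes only in rows, so rows that repeat a pose let the fingers close. It gives the time, the measured TCP pose, the force and the opening at its end, in the units of the state.
- read_state(): the state, without advancing time (a new reading comes with each control period).
- capture(name): name is "scene" or "top" or "wrist"; returns a dict with "frame" (384x512x3 uint8, red, green, blue), "depth" (384x512 float32, m along the optical axis (not along the pixel's ray), 0 where there is no reading), "mtx" (3x3 intrinsics, pixels), "cam_to_world" (4x4, takes a point from camera to world coordinates); the wrist camera has in their place "hand_eye" (4x4, takes a point from camera to tool coordinates, whose origin is the TCP and whose axes are the tool frame's). Camera axes: x right, y down, z forward; pixel columns grow to the right and rows downward; lengths in m; the calibration is good to about 2 mm. A picture is of the moment at which its call begins: read the wrist's pose just before it.
- hand_in(): hands the job in, once; it reports no verdict.
The state is a dict: "time_s": time; "joint_positions": joint angles; "qvel": joint speeds; "tau": joint torques, N m; "position": TCP position; "tcp_rot": TCP orientation; "force": force on the tool from outside, world axes, zero at the start; "moment": the same for the moment, N m; "opening": opening from 0.0 (shut) to 1.0 (fully open).
Only numpy, scipy, OpenCV 4.12 (cv2) and the standard library are available. Lean on these libraries where they do the work, as an engineer would, in place of code of your own. Each camera call takes 0.05 s, during which the arm holds its last target. There are 200 camera calls.

TASK

Push the red safety slide beside the lever fully home, so that its red hook comes off the lever, then press the blue pad at the long end of the lever down onto the rubber bumper so that the short end raises the heavy steel flap of the cassette well. Finish while holding the lever down like that with the fingertips, the flap standing open. Do it all by pushing and pressing: do not lift the lever out of its notches, do not touch the flap itself, and leave the other things on the bench where they are.

Things in the scene. Friction and masses are not known exactly. Their poses are not given: they have to be found in the camera images.
- station: White well on a base plate (x -225 to +155, y -85 to +85 mm, 8 thick), fixed to the bench, place and yaw vary. Origin: on the bench below the lever's pin; x from the lever's long end to the flap, y left, z up. Lever along x over y = 0; its bracket (x -18 to 18, 72 mm wide) is 109 mm high. Well from x = 32 mm, 170 wide; flap edge 107 mm high shut, about 150 raised.
- lever: Loose straight aluminium lever, 20 wide, 10 mm thick; its cross pin rests in two open-topped notches. Origin: on the pin's axis, 95 mm above the bench. Long arm 207 mm towards station -x, ends in a blue pad; short arm ends at 65 mm in a dark roller under the flap. At rest the long end stands up by 0.32 rad (body axes level then, turning with it); on the bumper it is about 0.32 rad below level.
- lever_pad (a point): Centre of the top face of the blue pad (44 x 44 mm) at the lever's long end, 185 mm from the pin. At rest about 158 mm above the bench; about 42 mm with the lever on the bumper, after an arc about the pin. Pressing takes about 1 to 6 N until the bumper; let go, it swings back up under the weight of the flap.
- lock (a joint): Red and aluminium safety slide crossing under the lever at station x = -65 mm. 0 to 8 mm at the start: its red hook (arm at y = -50 mm, top 132 mm above the bench) lies over the lever's short arm at x = 30 mm and blocks it. Grows as pushed towards station -y, 40 mm when fully home (fixed end stop). Takes 2 to 4 N, stays where left.
- lock_face (a point): Middle of the outer (+y) face of the slide's red push plate, 80 mm above the bench. Plate: upright, 36 mm along station x, 12 thick, 40 to 100 mm above the bench. Push this face towards station -y. It starts 146 to 154 mm from the lever's centre line and ends 114 mm from it.
- flap (a joint): Angle of the steel flap (84 x 164 x 18 mm, about 1.9 kg), hinged on its far (+x) side: 0 shut, about 0.54 rad when the lever lies on the bumper. It falls shut when the lever is let go.
- reagent_bottle: Bystander: amber bottle, 60 mm across, 150 mm high; origin at the centre of its underside.
- specimen_jar: Bystander beside the station: clear jar with a yellow cap, 52 mm across, 62 mm high; origin at the centre of its underside.
- slide_box: Bystander: flat blue slide box, 90 x 75 x 34 mm; origin at the centre of its underside.
- cassette: Bystander beside the station: small blue open tissue cassette, 28 x 40 x 12 mm, lying near the safety slide; origin at the centre of its underside.
- mould_tray: Bystander: steel tray with compartments, 90 x 120 x 22 mm; origin at the centre of its underside.
- beaker: Bystander: clear cup, 60 mm across, 70 mm high; origin at the centre of its underside.
- spatula: Bystander: steel spatula 150 mm long lying along its own x; origin on the bench near its middle.
- bumper (a point): Centre of the top of the black rubber bumper, 24 mm across, 35 mm above the bench, under the lever at station x = -160 mm.

How it is judged:
By the outcome, as a careful person would: the job done as asked, in the order asked, and still so for the second after the job is handed in, while the arm keeps its last pose, push and grip.
It also fails if it takes over 45 s, if anything falls off the work surface, if the arm or the gripper's body presses on something with over 40 N, if the wrist force passes 120 N, or if a joint passes its speed limit or range.

## Working session

There is one attempt and no reset: what is moved stays moved. The work goes in short steps, Python scripts to look and compute and a tool call to move; the robot and the scene stay as the last step left them, time stands still between calls to the robot, and variables do not carry over. Pictures are saved under pics/ and viewed, about 8 in all and at most 12, crops included, and the job is handed in when it is done.

Besides the shell and the picture viewer there is one more tool, called after "Emit:" by a JSON object that holds its "fn" and its "kwargs". play_rows: Moves the arm, as the interface text tells. Its arguments: {"type":"object","properties":{"commands":{"type":"array"},"gripper":{"type":"number"}},"required":["commands"]}

```bash
mkdir -p pics; cat > h.py <<'E'
from rig import *
import numpy as np, cv2
def snap(n,f):
    c=capture(n); cv2.imwrite('pics/'+f+'.png',cv2.cvtColor(c['frame'],cv2.COLOR_RGB2BGR)); np.savez(f+'.npz',**c); return c
def cloud(c,T=None):
    T=c['cam_to_world'] if T is None else T
    d=c['depth'];v,u=np.indices(d.shape);K=c['mtx']
    p=np.stack([(u-K[0,2])/K[0,0]*d,(v-K[1,2])/K[1,1]*d,d],-1)
    return p@T[:3,:3].T+T[:3,3]
E
python3 - <<'E'
from h import *
a=snap('top','top1');b=snap('scene','scene1')
cv2.imwrite('pics/both1.png',cv2.cvtColor(np.vstack([a['frame'],b['frame']])[:,:],cv2.COLOR_RGB2BGR))
s=read_state();print(s['position'],s['tcp_rot'],s['force'])
E
```

```text
[0.22957505 0.58055618 0.21276806] [[ 3.67912093e-01 -1.00497508e-03 -9.29860033e-01]
 [ 9.29858525e-01 -1.70316025e-03  3.67913337e-01]
 [-1.95344439e-03 -9.99998045e-01  3.07871396e-04]] [ 0.15891388 -0.16978148  0.38814734]
```

View pics/top1.png

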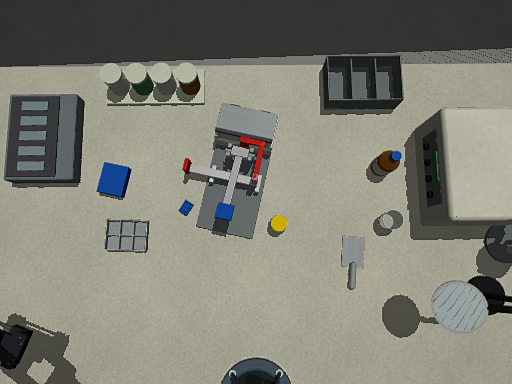

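View pics/scene1.png

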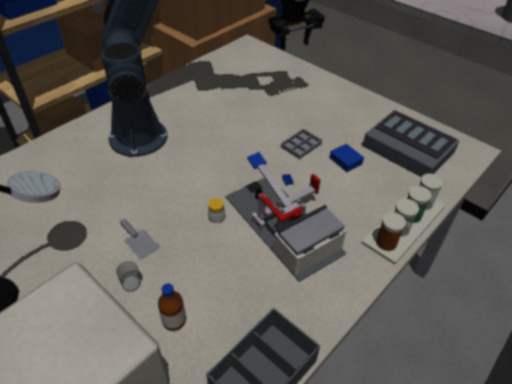

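Top view: the blue pad is at (225,212), the red push plate at (187,166), the hook at about (258,155), and the well is away from the robot. The cassette is at (186,207) and the jar at (279,224).

```bash
python3 - <<'E'
from h import *
c=dict(np.load('top1.npz'));P=cloud(c);h=cv2.cvtColor(c['frame'],cv2.COLOR_RGB2HSV)
def blob(n,m,box):
    u0,u1,v0,v1=box;M=np.zeros(m.shape,bool);M[v0:v1,u0:u1]=m[v0:v1,u0:u1];p=P[M]
    print(n,M.sum(),np.median(p,0).round(4),p.min(0).round(3),p.max(0).round(3));return p
H,S,V=[h[...,i].astype(int) for i in range(3)]
blue=(H>100)&(H<130)&(S>150);red=((H<8)|(H>172))&(S>150)
pad=blob('pad',blue,(212,240,200,225));plate=blob('plate',red,(178,196,155,180));blob('hook',red,(232,270,130,190))
blob('cass',blue,(175,197,198,218));blob('jar',(H>20)&(H<33)&(S>150),(265,292,210,238))
# base plate: z 4..14mm, dark grey
R=np.zeros(H.shape,bool);R[95:245,185:285]=1
m=R&(P[...,2]>.0045)&(P[...,2]<.013)&(V<150)
p=P[m];print('base',m.sum(),np.median(p,0))
allm=R&(V<150)&(S<60)&(P[...,2]<.02)|(R&(P[...,2]>.09)&(P[...,2]<.125)&(H>-1)&(np.indices(H.shape)[0]<146))
for pp in (p[:,:2],):
    r=cv2.minAreaRect((pp*1000).astype(np.float32));print(r,cv2.boxPoints(r))
# lever direction: points aluminium z between
w=R&(P[...,2]>.098)&(P[...,2]<.13)&(np.indices(H.shape)[0]<146)&(np.indices(H.shape)[0]>100)&~red
print('flap',cv2.minAreaRect((P[w][:,:2]*1000).astype(np.float32)))
print(plate[plate[:,2]>.09].mean(0))
print(c['mtx'],c['cam_to_world'].round(3))
E
```

```text
pad 265 [0.5037 0.0791 0.157 ] [0.39  0.01  0.146] [0.529 0.103 1.25 ]
plate 88 [0.6404 0.1888 0.0966] [0.626 0.182 0.045] [0.66  0.198 0.105]
hook 351 [ 0.6894 -0.0058  0.131 ] [ 0.39  -0.033  0.092] [0.719 0.038 1.25 ]
cass 126 [0.5318 0.2023 0.0088] [ 0.509  0.183 -0.007] [0.553 0.222 0.016]
jar 205 [ 0.4782 -0.0675  0.062 ] [ 0.39  -0.09   0.032] [0.501 0.01  1.25 ]
base 3167 [0.55863222 0.06241093 0.00841532]
((660.2119750976562, 69.55567169189453), (444.02752685546875, 273.9661865234375), 0.7450141906738281) [[436.43585 203.64044]
 [439.9981  -70.30259]
 [883.9881  -64.5291 ]
 [880.42584 209.41394]]
flap ((745.5595703125, 23.05584716796875), (165.97528076171875, 119.5038070678711), 78.8418197631836)
[0.64274803 0.19003873 0.0988602 ]
[[420.83175859   0.         253.59983201]
 [  0.         420.83175859 190.67082608]
 [  0.           0.           1.        ]] [[-0.011 -0.988  0.151  0.39 ]
 [-1.     0.01  -0.007  0.01 ]
 [ 0.006 -0.151 -0.988  1.25 ]
 [ 0.     0.     0.     1.   ]]
```

```bash
cat >> h.py <<'E'
def fit(P,frame,yaw0,o0):
    """refine the station pose from points: base-plate height pixels, well top"""
    pass
E
python3 - <<'E'
from h import *
c=dict(np.load('top1.npz'));P=cloud(c);z=P[...,2]
h=cv2.cvtColor(c['frame'],cv2.COLOR_RGB2HSV).astype(int)
R=np.zeros(z.shape,np.uint8);R[95:245,185:285]=1
m=(R>0)&(z>.004)&(z<.2)&~((z<.02)&(h[...,2]>150))
m=cv2.morphologyEx(m.astype(np.uint8),cv2.MORPH_OPEN,np.ones((3,3)))
n,l,s,_=cv2.connectedComponentsWithStats(m);k=1+s[1:,4].argmax();q=P[(l==k)&(z<.02)]
r=cv2.minAreaRect((q[:,:2]*1000).astype(np.float32));print(s[k],r)
# orientation of left/right edges: slide bar crossing & flap edges
f=P[(R>0)&(z>.100)&(z<.113)&(np.indices(z.shape)[0]<146)]
print('flap',cv2.minAreaRect((f[:,:2]*1000).astype(np.float32)))
yaw=np.deg2rad(-11.2);A=np.array([[np.cos(yaw),np.sin(yaw)],[-np.sin(yaw),np.cos(yaw)]])
g=q[:,:2]@A.T;print('base local pct',np.percentile(g,[.5,2,50,98,99.5],axis=0).round(4).tolist())
b=(h[...,0]>100)&(h[...,0]<130)&(h[...,1]>150)&(z>.12)&(z<.2)&(R>0);p=P[b];print('pad',b.sum(),p.mean(0),cv2.minAreaRect((p[:,:2]*1000).astype(np.float32)))
# lever centreline
L=(R>0)&(z>.11)&(z<.15)&(h[...,1]<60);L[:165]=0;p=P[L];print('lever',L.sum(),p.mean(0),cv2.fitLine(p[:,:2].astype(np.float32),cv2.DIST_HUBER,0,.01,.01).ravel())
E
```

```text
[ 185  103   94  135 7220] ((605.3314819335938, 82.313720703125), (221.81700134277344, 293.95849609375), 76.81916046142578)
flap ((744.8161010742188, 23.451881408691406), (165.00811767578125, 119.00291442871094), 77.97407531738281)
base local pct [[0.4309, 0.0874], [0.434, 0.0904], [0.5372, 0.1634], [0.7151, 0.2549], [0.7216, 0.2582]]
pad 262 [0.50330821 0.07890785 0.15689723] ((504.1214904785156, 78.99561309814453), (43.3155517578125, 42.678260803222656), 76.70128631591797)
lever 307 [0.58157462 0.0587803  0.13100724] [ 0.97254694 -0.23270676  0.58386785  0.05929412]
```

Emit:
{"fn": "play_rows", "kwargs": {"commands": [[[0.06, -0.04, 0.02], [0, 0, 0.06]], [[0.12, -0.08, 0.04], [0, 0, 0.12]], [[0.17, -0.13, 0.06], [0, 0, 0.18]], [[0.21, -0.18, 0.06], [0, 0, 0.18]], [[0.25, -0.23, 0.06], [0, 0, 0.18]], [[0.29, -0.27, 0.06], [0, 0, 0.18]], [[0.33, -0.31, 0.06], [0, 0, 0.18]], [[0.33, -0.31, 0.06], [0, 0, 0.18]]], "gripper": 0}}

```text
time_s: 1.1
position: [0.562, 0.2682, 0.2731]
tcp_rot: [[0.199, -0.0, -0.98], [0.98, -0.001, 0.199], [-0.001, -1.0, 0.0]]
force: [-0.6, 0.7, -0.2]
opening: 0.175
```

```bash
python3 - <<'E'
from h import *
s=read_state();c=snap('wrist','w1');T=np.eye(4);T[:3,:3]=s['tcp_rot'];T[:3,3]=s['position'];T=T@c['hand_eye']
P=cloud(c,T);h=cv2.cvtColor(c['frame'],cv2.COLOR_RGB2HSV).astype(int);z=P[...,2]
yaw=np.deg2rad(-13);o=np.array([.673,.0398]);A=np.array([[np.cos(yaw),np.sin(yaw)],[-np.sin(yaw),np.cos(yaw)]])
red=((h[...,0]<8)|(h[...,0]>172))&(h[...,1]>150)&(z>.03)&(z<.16)
n,l,st,_=cv2.connectedComponentsWithStats(red.astype(np.uint8))
for k in range(1,n):
    if st[k,4]>60:
        p=P[l==k];t=p[p[:,2]>p[:,2].max()-.012]; print(st[k],'world',t.mean(0).round(4),'local',np.percentile((t[:,:2]-o)@A.T,[2,50,98],axis=0).round(4).tolist(),p[:,2].max(),cv2.minAreaRect((t[:,:2]*1000).astype(np.float32)))
b=(h[...,0]>100)&(h[...,0]<130)&(h[...,1]>150)&(z>.12)&(z<.2);p=P[b]
if len(p):print('pad',p.mean(0),cv2.minAreaRect((p[:,:2]*1000).astype(np.float32)))
E
```

```text
[  3 270  24  41 684] world [ 0.636  -0.0087  0.1305] local [[-0.0483, -0.0634], [-0.0251, -0.0549], [-0.0015, -0.0503]] 0.13320059678406648 ((637.2197875976562, -10.571708679199219), (14.834131240844727, 51.601234436035156), 77.55054473876953)
pad [0.50495129 0.08027045 0.15675646] ((506.6938781738281, 77.96088409423828), (44.989341735839844, 44.7485237121582), 75.99840545654297)
```

View pics/w1.png

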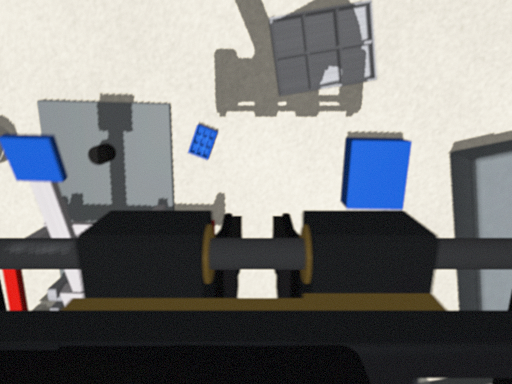

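The wrist view shows the pad at (35,158), the bumper at (102,153), the cassette at (203,141) and the slide box at (375,172). The gripper hides the push plate. Station yaw is about -13° with its origin near (0.673, 0.040). Next I go outside the plate.

Emit:
{"fn": "play_rows", "kwargs": {"commands": [[[0.04, -0.01, 0], [0, 0, -0.03]], [[0.09, -0.024, -0.02], [0, 0, -0.03]], [[0.092, -0.024, -0.07], [0, 0, -0.03]], [[0.092, -0.024, -0.12], [0, 0, -0.03]], [[0.092, -0.024, -0.16], [0, 0, -0.03]], [[0.092, -0.024, -0.176], [0, 0, -0.03]], [[0.092, -0.024, -0.176], [0, 0, -0.03]]]}}

```text
time_s: 2.02
position: [0.6508, 0.248, 0.0968]
tcp_rot: [[0.224, -0.002, -0.975], [0.975, -0.0, 0.224], [-0.001, -1.0, 0.002]]
force: [-0.5, 0.4, -0.2]
opening: 0.003
```

```bash
python3 - <<'E'
from h import *
s=read_state();print(s['position'],s['opening'],s['force']);a=snap('top','t2');b=snap('scene','s2')
f=lambda im,x,y:cv2.resize(im[y:y+120,x:x+160],(640,480) if 0 else (560,420),interpolation=cv2.INTER_CUBIC)
cv2.imwrite('pics/c2.png',cv2.cvtColor(cv2.resize(np.hstack([a['frame'][95:245,140:300],b['frame'][120:270,210:370]]),(800,375),interpolation=cv2.INTER_CUBIC),cv2.COLOR_RGB2BGR))
E
```

```text
[0.65082965 0.24800803 0.09679652] 0.0033586438449279507 [-0.54286076  0.35030037 -0.19445494]
```

View pics/c2.png

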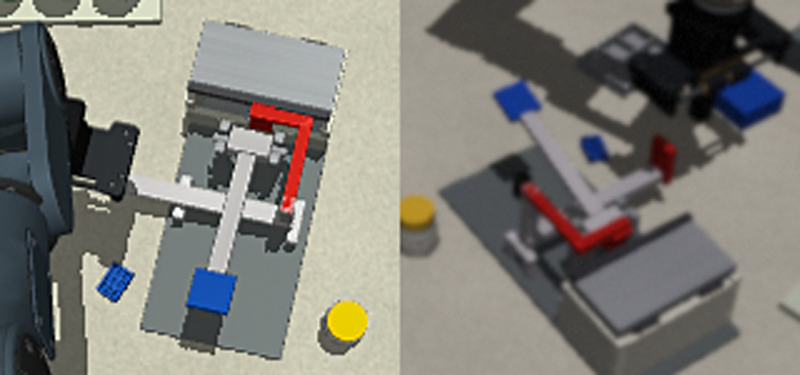

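Left half: the gripper body is just outside the plate at (130,170), and the hook arm at (300,165) is still over the lever. Right half: clear air between the fingers and the plate at (663,155). I push along (-0.225,-0.974).

Emit:
{"fn": "play_rows", "kwargs": {"commands": [[[-0.0034, -0.0146, 0], [0, 0, 0]], [[-0.0067, -0.0292, 0], [0, 0, 0]], [[-0.009, -0.039, 0], [0, 0, 0]], [[-0.0106, -0.0458, 0], [0, 0, 0]], [[-0.0119, -0.0516, 0], [0, 0, 0]], [[-0.0131, -0.0565, 0], [0, 0, 0]], [[-0.014, -0.0604, 0], [0, 0, 0]], [[-0.0144, -0.0623, 0], [0, 0, 0]]]}}

```text
time_s: 3.12
position: [0.6375, 0.1848, 0.0976]
tcp_rot: [[0.225, -0.0, -0.974], [0.974, 0.0, 0.225], [0.0, -1.0, 0.0]]
force: [0.5, -0.7, -0.4]
opening: 0.006
```

```bash
cat > look.py <<'E'
from h import *
import sys
n=sys.argv[1];s=read_state();print(s['position'],s['force']);a=snap('top','t'+n);b=snap('scene','s'+n)
P=cloud(a);h=cv2.cvtColor(a['frame'],cv2.COLOR_RGB2HSV).astype(int);z=P[...,2]
yaw=np.deg2rad(-13);o=np.array([.673,.0398]);A=np.array([[np.cos(yaw),np.sin(yaw)],[-np.sin(yaw),np.cos(yaw)]])
red=((h[...,0]<8)|(h[...,0]>172))&(h[...,1]>150)&(z>.115)&(z<.145);L=(P[...,:2]-o)@A.T
p=L[red];print('hook',np.percentile(p,[2,50,98],axis=0).round(4).tolist(), 'arm y',np.median(p[p[:,0]<.015][:,1]))
b_=(h[...,0]>100)&(h[...,0]<130)&(h[...,1]>150)&(z>.025)&(z<.2)&(abs(L[...,1])<.04)&(L[...,0]<-.1)&(L[...,0]>-.24)
if b_.sum():print('pad',b_.sum(),P[b_].mean(0))
f=(L[...,0]>.04)&(L[...,0]<.11)&(abs(L[...,1])<.07)&(h[...,1]<60);print('flap z by x',[round(float(np.median(z[f&(abs(L[...,0]-x)<.008)])),3) for x in(.045,.06,.08,.1)])
cv2.imwrite('pics/c'+n+'.png',cv2.cvtColor(cv2.resize(np.hstack([a['frame'][95:245,140:300],b['frame'][120:270,210:370]]),(800,375),interpolation=cv2.INTER_CUBIC),cv2.COLOR_RGB2BGR))
E
sed -i '/^def fit/,$d' h.py
python3 - <<'E'
import numpy as np
from h import cloud,cv2
a=dict(np.load('t2.npz'));P=cloud(a);h=cv2.cvtColor(a['frame'],cv2.COLOR_RGB2HSV).astype(int);z=P[...,2]
yaw=np.deg2rad(-13);o=np.array([.673,.0398]);A=np.array([[np.cos(yaw),np.sin(yaw)],[-np.sin(yaw),np.cos(yaw)]])
red=((h[...,0]<8)|(h[...,0]>172))&(h[...,1]>150)&(z>.115)&(z<.145);L=(P[...,:2]-o)@A.T
p=L[red];print('before hook',np.percentile(p,[2,50,98],axis=0).round(4).tolist(), 'arm y',np.median(p[p[:,0]<.015][:,1]))
E
python3 look.py 3
```

```text
before hook [[-0.0611, -0.0634], [0.0244, -0.0521], [0.0424, 0.0027]] arm y -0.056573073959487
[0.63746148 0.18477794 0.09758899] [ 0.4768078  -0.74538263 -0.40344274]
hook [[-0.0606, -0.0634], [0.0243, -0.0522], [0.0421, 0.003]] arm y -0.05673420116584063
pad 264 [0.50332435 0.07889858 0.1569523 ]
flap z by x [0.109, 0.105, 0.105, 0.105]
```

View pics/c3.png

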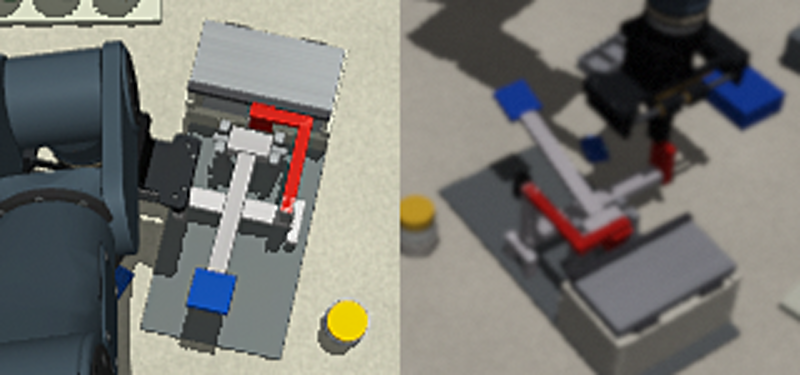

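The hook has not moved and there is no contact force. I measure the plate and fingers in the scene camera.

```bash
python3 - <<'E'
from h import *
yaw=np.deg2rad(-13);o=np.array([.673,.0398]);A=np.array([[np.cos(yaw),np.sin(yaw)],[-np.sin(yaw),np.cos(yaw)]])
for n in('scene1','s2','s3'):
    a=dict(np.load(n+'.npz'));P=cloud(a);h=cv2.cvtColor(a['frame'],cv2.COLOR_RGB2HSV).astype(int);L=np.dstack([(P[...,:2]-o)@A.T,P[...,2]])
    red=((h[...,0]<8)|(h[...,0]>172))&(h[...,1]>120)
    m=red&(L[...,1]>.08)&(L[...,1]<.2)&(abs(L[...,0]+.065)<.06)
    print(n,m.sum(),np.percentile(L[m],[5,50,95],axis=0).round(3).tolist())
    pad=(h[...,0]>100)&(h[...,0]<130)&(h[...,1]>150)&(L[...,2]>.1)&(L[...,0]<-.1)&(abs(L[...,1])<.06);print(' pad',L[pad].mean(0).round(4))
    d=(h[...,2]<90)&(L[...,1]>.1)&(L[...,1]<.26)&(abs(L[...,0]+.065)<.05)&(L[...,2]>.03)&(L[...,2]<.135)
    for z0 in np.arange(.06,.14,.01):
        q=L[d&(abs(L[...,2]-z0)<.005)]
        if len(q):print('  z',round(z0,3),len(q),np.percentile(q,[5,50,95],axis=0)[:,:2].round(3).tolist())
a=dict(np.load('s3.npz'))['frame'];cv2.imwrite('pics/z3.png',cv2.cvtColor(cv2.resize(a[125:225,265:365],(600,600),interpolation=cv2.INTER_CUBIC),cv2.COLOR_RGB2BGR))
E
```

```text
scene1 105 [[-0.073, 0.13, 0.061], [-0.057, 0.133, 0.083], [-0.043, 0.14, 0.099]]
 pad [-0.1714 -0.0048  0.1545]
  z 0.06 22 [[-0.074, 0.131], [-0.057, 0.133], [-0.043, 0.138]]
  z 0.07 23 [[-0.078, 0.131], [-0.057, 0.133], [-0.044, 0.137]]
  z 0.08 19 [[-0.072, 0.13], [-0.058, 0.132], [-0.042, 0.136]]
  z 0.09 22 [[-0.073, 0.13], [-0.057, 0.132], [-0.045, 0.136]]
  z 0.1 4 [[-0.065, 0.129], [-0.056, 0.131], [-0.044, 0.132]]
s2 131 [[-0.076, 0.131, 0.057], [-0.055, 0.134, 0.084], [-0.044, 0.145, 0.111]]
 pad [-0.1714 -0.0045  0.1545]
  z 0.06 27 [[-0.076, 0.129], [-0.059, 0.133], [-0.045, 0.138]]
  z 0.07 22 [[-0.076, 0.131], [-0.055, 0.133], [-0.044, 0.142]]
  z 0.08 24 [[-0.077, 0.13], [-0.058, 0.133], [-0.043, 0.139]]
  z 0.09 26 [[-0.075, 0.131], [-0.057, 0.133], [-0.044, 0.142]]
  z 0.1 20 [[-0.078, 0.13], [-0.066, 0.137], [-0.046, 0.146]]
  z 0.11 22 [[-0.077, 0.186], [-0.06, 0.19], [-0.056, 0.206]]
  z 0.12 21 [[-0.076, 0.185], [-0.059, 0.189], [-0.056, 0.2]]
  z 0.13 23 [[-0.076, 0.185], [-0.06, 0.188], [-0.057, 0.203]]
s3 121 [[-0.074, 0.121, 0.057], [-0.056, 0.133, 0.081], [-0.044, 0.139, 0.226]]
 pad [-0.1723 -0.0028  0.1544]
  z 0.06 34 [[-0.073, 0.107], [-0.063, 0.132], [-0.044, 0.138]]
  z 0.07 26 [[-0.075, 0.131], [-0.052, 0.133], [-0.044, 0.141]]
  z 0.08 24 [[-0.078, 0.131], [-0.06, 0.133], [-0.045, 0.138]]
  z 0.09 15 [[-0.07, 0.13], [-0.054, 0.133], [-0.045, 0.135]]
  z 0.1 12 [[-0.062, 0.124], [-0.058, 0.132], [-0.052, 0.139]]
  z 0.11 21 [[-0.072, 0.121], [-0.06, 0.125], [-0.055, 0.14]]
  z 0.12 26 [[-0.075, 0.12], [-0.059, 0.124], [-0.056, 0.138]]
  z 0.13 18 [[-0.076, 0.119], [-0.058, 0.123], [-0.056, 0.14]]
```

View pics/z3.png

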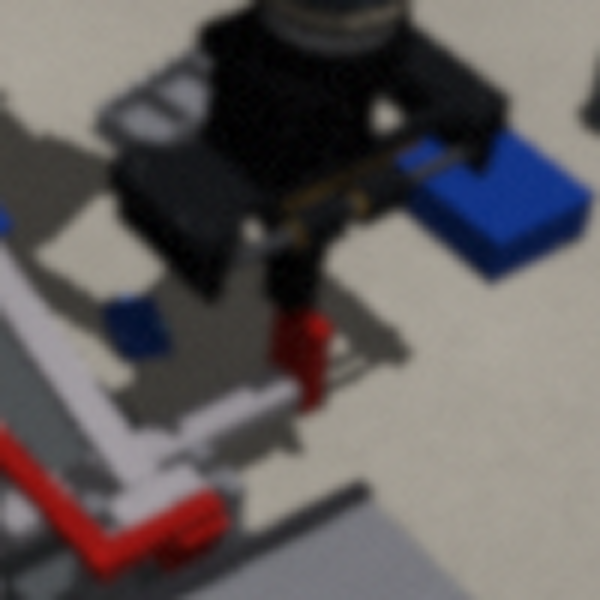

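The fingers appear to end above the plate's top, so I check how low the fingertips really are.

```bash
python3 - <<'E'
from h import *
yaw=np.deg2rad(-13);o=np.array([.673,.0398]);A=np.array([[np.cos(yaw),np.sin(yaw)],[-np.sin(yaw),np.cos(yaw)]])
a=dict(np.load('s2.npz'));P=cloud(a);L=np.dstack([(P[...,:2]-o)@A.T,P[...,2]])
K=a['mtx'];T=np.linalg.inv(a['cam_to_world'])
for nm,z in(('tcp',.0968),('tip',.0718),('+40',.1368)):
    p=T@np.r_[.6508,.248,z,1];print(nm,(K@p[:3]/p[2])[:2].round(1))
p=T@np.r_[.6508,.248,.0968,1];u=int(round((K@p[:3]/p[2])[0]))
for v in range(135,175,2):print(v,[tuple(L[v,x].round(3)) for x in(u-2,u+1)],a['frame'][v,u].tolist())
np.save('x.npy',0)
print(read_state()['joint_positions'])
E
```

```text
tcp [329.1 168.4]
tip [328.1 174.3]
+40 [330.9 158.6]
135 [(np.float64(-0.05), np.float64(0.146), np.float64(0.263)), (np.float64(-0.039), np.float64(0.145), np.float64(0.27))] [3, 1, 3]
137 [(np.float64(-0.05), np.float64(0.147), np.float64(0.255)), (np.float64(-0.045), np.float64(0.153), np.float64(0.256))] [6, 5, 7]
139 [(np.float64(-0.048), np.float64(0.146), np.float64(0.25)), (np.float64(-0.045), np.float64(0.155), np.float64(0.247))] [4, 3, 4]
141 [(np.float64(-0.047), np.float64(0.146), np.float64(0.244)), (np.float64(-0.046), np.float64(0.157), np.float64(0.239))] [5, 5, 4]
143 [(np.float64(-0.046), np.float64(0.147), np.float64(0.236)), (np.float64(-0.046), np.float64(0.159), np.float64(0.231))] [1, 1, 2]
145 [(np.float64(-0.049), np.float64(0.151), np.float64(0.226)), (np.float64(-0.044), np.float64(0.158), np.float64(0.225))] [5, 3, 4]
147 [(np.float64(-0.042), np.float64(0.145), np.float64(0.226)), (np.float64(-0.042), np.float64(0.157), np.float64(0.22))] [11, 9, 11]
149 [(np.float64(-0.042), np.float64(0.146), np.float64(0.218)), (np.float64(-0.044), np.float64(0.161),
[... 1080 characters left out ...]
oat64(0.188), np.float64(0.123))] [3, 5, 5]
167 [(np.float64(-0.068), np.float64(0.187), np.float64(0.108)), (np.float64(-0.056), np.float64(0.187), np.float64(0.117))] [13, 13, 13]
169 [(np.float64(-0.144), np.float64(0.27), np.float64(-0.001)), (np.float64(-0.056), np.float64(0.189), np.float64(0.109))] [79, 76, 70]
171 [(np.float64(-0.137), np.float64(0.265), np.float64(-0.003)), (np.float64(-0.132), np.float64(0.274), np.float64(-0.004))] [150, 146, 135]
173 [(np.float64(-0.131), np.float64(0.26), np.float64(-0.005)), (np.float64(-0.122), np.float64(0.265), np.float64(0.0))] [157, 151, 142]
[ 6.53709672e+00  4.09250096e+01  8.15388541e+01  6.36134460e-04
  5.75407904e+01 -7.04660158e+01]
```

The images put the fingertips about 33 mm higher than the stated geometry (near 0.105 m), so they passed over the plate. I trust the images: back off, go 35 mm lower, and check.

Emit:
{"fn": "play_rows", "kwargs": {"commands": [[[0.005, 0.02, 0.005], [0, 0, 0]], [[0.01, 0.042, 0.005], [0, 0, 0]], [[0.0142, 0.0615, 0], [0, 0, 0]], [[0.0142, 0.0615, -0.018], [0, 0, 0]], [[0.0142, 0.0615, -0.035], [0, 0, 0]], [[0.0142, 0.0615, -0.035], [0, 0, 0]]]}}

```text
time_s: 3.98
position: [0.6493, 0.2452, 0.0594]
tcp_rot: [[0.225, -0.006, -0.974], [0.974, -0.002, 0.225], [-0.003, -1.0, 0.006]]
force: [-0.4, 0.9, 0.7]
opening: 0.004
```

```bash
python3 look.py 4; python3 - <<'E'
from h import *
a=dict(np.load('s4.npz'))['frame'];b=dict(np.load('s2.npz'))['frame']
cv2.imwrite('pics/z4.png',cv2.cvtColor(cv2.resize(np.hstack([b[130:205,280:355],a[130:205,280:355]]),(800,400),interpolation=cv2.INTER_CUBIC),cv2.COLOR_RGB2BGR))
yaw=np.deg2rad(-13);o=np.array([.673,.0398]);A=np.array([[np.cos(yaw),np.sin(yaw)],[-np.sin(yaw),np.cos(yaw)]])
a=dict(np.load('s4.npz'));P=cloud(a);L=np.dstack([(P[...,:2]-o)@A.T,P[...,2]]);v=a['frame'].max(-1)
q=L[(v<60)&(L[...,1]>.15)&(L[...,1]<.23)&(abs(L[...,0]+.065)<.02)&(L[...,2]>.02)];print('lowest dark',np.sort(q[:,2])[:12].round(3))
E
```

```text
[0.64934482 0.24521429 0.05938275] [-0.35497786  0.85360533  0.68470988]
hook [[-0.0608, -0.0635], [0.0239, -0.0522], [0.0422, 0.0031]] arm y -0.05664387887103154
pad 261 [0.5032663  0.07912195 0.15718716]
flap z by x [0.11, 0.105, 0.105, 0.105]
lowest dark [0.066 0.07  0.07  0.073 0.074 0.074 0.074 0.074 0.074 0.075 0.075 0.075]
```

View pics/z4.png

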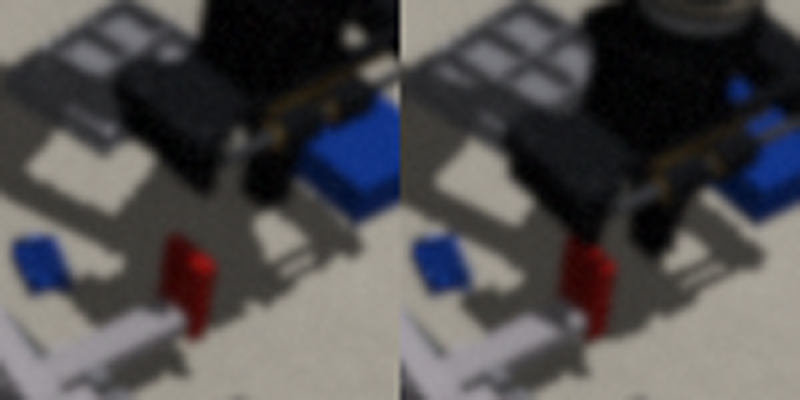

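The fingertip (655,245 in the right half) is now level with the plate. I check the clearance of the gripper block (570,190) over the plate.

```bash
python3 - <<'E'
from h import *
yaw=np.deg2rad(-13);o=np.array([.673,.0398]);A=np.array([[np.cos(yaw),np.sin(yaw)],[-np.sin(yaw),np.cos(yaw)]])
for n in('s4','t4'):
    a=dict(np.load(n+'.npz'));P=cloud(a);L=np.dstack([(P[...,:2]-o)@A.T,P[...,2]]);v=a['frame'].max(-1)
    m=(v<70)&(L[...,2]>.085)&(L[...,2]<.3)&(abs(L[...,0]+.065)<.12)
    for y in np.arange(.09,.32,.015):
        q=L[m&(abs(L[...,1]-y)<.0075)]
        if len(q)>3:print(n,round(y,3),len(q),'z',np.percentile(q[:,2],[2,50,98]).round(3),'x',np.percentile(q[:,0],[2,98]).round(3))
E
```

```text
s4 0.09 12 z [0.171 0.18  0.184] x [-0.086 -0.032]
s4 0.105 228 z [0.139 0.172 0.183] x [-0.102 -0.031]
s4 0.12 106 z [0.155 0.18  0.183] x [-0.101 -0.03 ]
s4 0.135 154 z [0.087 0.18  0.238] x [-0.094 -0.036]
s4 0.15 317 z [0.154 0.22  0.275] x [-0.097 -0.032]
s4 0.165 399 z [0.145 0.248 0.298] x [-0.096 -0.03 ]
s4 0.18 247 z [0.089 0.23  0.298] x [-0.076 -0.03 ]
s4 0.195 169 z [0.088 0.198 0.296] x [-0.06 -0.03]
s4 0.21 94 z [0.144 0.175 0.291] x [-0.048 -0.029]
s4 0.225 34 z [0.153 0.171 0.246] x [-0.049 -0.031]
s4 0.24 18 z [0.166 0.177 0.183] x [-0.047 -0.042]
s4 0.255 55 z [0.152 0.177 0.184] x [-0.074 -0.033]
s4 0.27 131 z [0.142 0.17  0.183] x [-0.094 -0.03 ]
s4 0.285 41 z [0.167 0.179 0.183] x [-0.093 -0.03 ]
t4 0.105 131 z [0.163 0.181 0.185] x [-0.106 -0.036]
t4 0.12 158 z [0.173 0.181 0.185] x [-0.106 -0.035]
t4 0.135 124 z [0.154 0.181 0.185] x [-0.101 -0.045]
t4 0.15 231 z [0.155 0.218 0.241] x [-0.1   -0.036]
t4 0.165 16 z [0.149 0.236 0.24 ] x [-0.1   -0.034]
t4 0.195 4 z [0.288 0.297 0.3  ] x [-0.102 -0.101]
t4 0.21 7 z [0.285 0.286 0.296] x [-0.102 -0.097]
t4 0.255 17 z [0.17  0.179 0.182] x [-0.094 -0.075]
t4 0.27 41 z [0.175 0.18  0.184] x [-0.1   -0.079]
```

The block's underside is near 0.14 and the tips near 0.072. The gripper is consistently about 33 mm higher than the readout implies, and lateral positions agree. Pushing at this height.

Emit:
{"fn": "play_rows", "kwargs": {"commands": [[[-0.001, -0.016, 0], [0, 0, 0]], [[-0.004, -0.03, 0], [0, 0, 0]], [[-0.006, -0.037, 0], [0, 0, 0]], [[-0.0075, -0.044, 0], [0, 0, 0]], [[-0.009, -0.05, 0], [0, 0, 0]], [[-0.0095, -0.054, 0], [0, 0, 0]]]}}

```text
time_s: 4.82
position: [0.6423, 0.1925, 0.0631]
tcp_rot: [[0.225, 0.0, -0.974], [0.974, 0.0, 0.225], [0.001, -1.0, -0.0]]
force: [0.1, 2.3, 2.8]
opening: 0.004
```

```bash
python3 look.py 5
```

```text
[0.64228501 0.1924688  0.06308266] [0.14131642 2.26806569 2.78064926]
hook [[-0.0586, -0.0786], [0.0235, -0.0673], [0.0418, -0.0128]] arm y -0.07218997173227112
pad 264 [0.50329622 0.07883833 0.15714644]
flap z by x [0.109, 0.105, 0.105, 0.105]
```

The hook has moved 15.5 mm. I continue to the end stop.

Emit:
{"fn": "play_rows", "kwargs": {"commands": [[[-0.0013, -0.006, 0], [0, 0, 0]], [[-0.0027, -0.012, 0], [0, 0, 0]], [[-0.0037, -0.016, 0], [0, 0, 0]], [[-0.0037, -0.016, 0], [0, 0, 0]]]}}

```text
time_s: 5.42
position: [0.6385, 0.1757, 0.0626]
tcp_rot: [[0.225, -0.0, -0.974], [0.974, -0.0, 0.225], [-0.001, -1.0, 0.0]]
force: [0.6, 0.4, 0.1]
opening: 0.005
```

Emit:
{"fn": "play_rows", "kwargs": {"commands": [[[-0.0005, -0.002, 0], [0, 0, 0]], [[-0.0009, -0.004, 0], [0, 0, 0]], [[-0.0009, -0.004, 0], [0, 0, 0]]]}}

```text
time_s: 5.8
position: [0.6385, 0.1755, 0.0628]
tcp_rot: [[0.226, 0.003, -0.974], [0.974, 0.005, 0.226], [0.006, -1.0, -0.001]]
force: [1.7, 9.9, 0.5]
opening: 0.004
```

Emit:
{"fn": "play_rows", "kwargs": {"commands": [[[-0.0005, -0.002, 0], [0, 0, 0]], [[-0.0009, -0.004, 0], [0, 0, 0]], [[-0.0009, -0.004, 0], [0, 0, 0]]]}}

```text
time_s: 6.18
position: [0.6386, 0.1755, 0.0629]
tcp_rot: [[0.227, 0.006, -0.974], [0.974, 0.011, 0.227], [0.012, -1.0, -0.003]]
force: [3.1, 21.0, -0.7]
opening: 0.006
```

```bash
python3 look.py 6
```

```text
[0.63857963 0.17547245 0.06291083] [ 3.06480252 20.96289287 -0.73603649]
hook [[-0.0508, -0.0958], [0.0255, -0.0842], [0.0428, -0.0293]] arm y -0.0895354366346621
pad 266 [0.50354061 0.0789761  0.15705155]
flap z by x [0.107, 0.105, 0.105, 0.105]
```

The slide is against its stop: no further motion, force rises to 21 N, hook travelled 33 mm, plate face at about 112 mm. Retreat, rise, and go above the pad.

Emit:
{"fn": "play_rows", "kwargs": {"commands": [[[0.004, 0.018, 0], [0, 0, 0]], [[0.006, 0.026, 0.02], [0, 0, 0]], [[0.006, 0.026, 0.07], [0, 0, 0]], [[0.006, 0.026, 0.12], [0, 0, 0]], [[-0.02, 0.0, 0.14], [0, 0, 0]], [[-0.06, -0.03, 0.14], [0, 0, 0]], [[-0.1, -0.06, 0.14], [0, 0, 0]], [[-0.135, -0.088, 0.14], [0, 0, 0]], [[-0.135, -0.088, 0.14], [0, 0, 0]]]}}

```text
time_s: 7.4
position: [0.498, 0.0787, 0.2022]
tcp_rot: [[0.227, -0.005, -0.974], [0.974, -0.001, 0.227], [-0.002, -1.0, 0.005]]
force: [0.2, 0.3, 0.3]
opening: 0.004
```

```bash
python3 look.py 7;  python3 - <<'E'
from h import *
yaw=np.deg2rad(-13);o=np.array([.673,.0398]);A=np.array([[np.cos(yaw),np.sin(yaw)],[-np.sin(yaw),np.cos(yaw)]])
a=dict(np.load('s7.npz'));P=cloud(a);L=np.dstack([(P[...,:2]-o)@A.T,P[...,2]]);v=a['frame'].max(-1)
m=(v<60)&(abs(L[...,0]+.17)<.05)&(abs(L[...,1])<.03)&(L[...,2]>.12);q=L[m];i=np.argsort(q[:,2])[:15];print(q[i].round(3).tolist())
E
```

```text
[0.49803131 0.07867182 0.20220028] [0.20900795 0.32580838 0.28800721]
hook [[-0.0509, -0.0958], [0.0252, -0.0843], [0.0417, -0.0293]] arm y -0.08946021119375168
flap z by x [0.108, 0.105, 0.105, 0.105]
[[-0.188, -0.023, 0.15], [-0.18, -0.025, 0.153], [-0.188, -0.022, 0.153], [-0.182, -0.023, 0.155], [-0.176, -0.024, 0.155], [-0.187, 0.009, 0.155], [-0.188, 0.006, 0.155], [-0.179, -0.014, 0.156], [-0.184, -0.022, 0.156], [-0.177, -0.019, 0.156], [-0.19, -0.014, 0.156], [-0.181, -0.01, 0.156], [-0.178, -0.022, 0.156], [-0.178, 0.003, 0.157], [-0.184, -0.015, 0.157]]
```

View pics/c7.png

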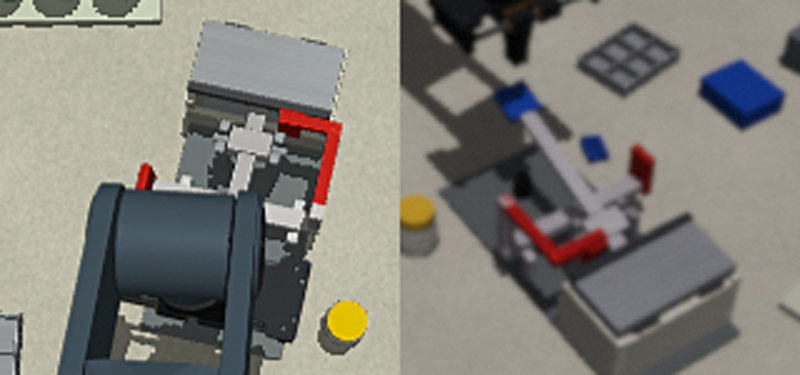

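The hook is clear of the lever: its tip is at (282,125) in the left half, local y about -29 mm, and the lever edge is at -10. The fingers hang over the pad at (515,100). Descending.

Emit:
{"fn": "play_rows", "kwargs": {"commands": [[[0, 0, -0.02], [0, 0, 0]], [[0, 0, -0.035], [0, 0, 0]], [[0, 0, -0.045], [0, 0, 0]], [[0, 0, -0.052], [0, 0, 0]], [[-0.001, 0, -0.06], [0, 0, 0]], [[-0.002, 0, -0.068], [0, 0, 0]], [[-0.003, 0.001, -0.076], [0, 0, 0]], [[-0.004, 0.001, -0.084], [0, 0, 0]], [[-0.004, 0.001, -0.084], [0, 0, 0]]]}}

```text
time_s: 8.62
position: [0.4969, 0.0814, 0.118]
tcp_rot: [[0.225, -0.002, -0.974], [0.974, 0.0, 0.225], [-0.0, -1.0, 0.002]]
force: [-1.5, -0.0, 3.9]
opening: 0.002
```

```bash
python3 look.py 8
```

```text
[0.49693467 0.08140082 0.11798164] [-1.52866364 -0.04360932  3.94494061]
hook [[-0.0506, -0.0958], [0.0254, -0.0842], [0.043, -0.0294]] arm y -0.08938984992357514
flap z by x [0.114, 0.119, 0.114, 0.11]
```

View pics/c8.png

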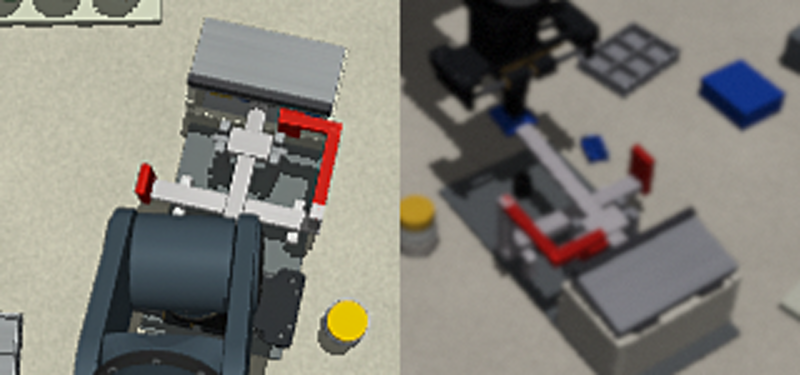

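The lever is moving down, the flap is rising, the force is 4 N and the hook is clear. Continuing.

Emit:
{"fn": "play_rows", "kwargs": {"commands": [[[-0.001, 0, -0.009], [0, 0, 0]], [[-0.002, 0.0005, -0.018], [0, 0, 0]], [[-0.002, 0.0005, -0.027], [0, 0, 0]], [[-0.002, 0.0005, -0.036], [0, 0, 0]], [[-0.001, 0, -0.045], [0, 0, 0]], [[0, 0, -0.054], [0, 0, 0]], [[0.002, -0.0005, -0.063], [0, 0, 0]], [[0.003, -0.0005, -0.07], [0, 0, 0]], [[0.003, -0.0005, -0.07], [0, 0, 0]]]}}

```text
time_s: 9.85
position: [0.5015, 0.0806, 0.048]
tcp_rot: [[0.225, 0.001, -0.974], [0.974, -0.0, 0.225], [0.0, -1.0, -0.001]]
force: [-1.7, 1.4, 1.5]
opening: 0.008
```

Emit:
{"fn": "play_rows", "kwargs": {"commands": [[[0.001, 0, -0.004], [0, 0, 0]], [[0.002, 0, -0.008], [0, 0, 0]], [[0.002, 0, -0.008], [0, 0, 0]]]}}

```text
time_s: 10.22
position: [0.5036, 0.0806, 0.0406]
tcp_rot: [[0.225, 0.002, -0.974], [0.974, -0.0, 0.225], [0.0, -1.0, -0.002]]
force: [-0.5, -1.1, 1.6]
opening: 0.008
```

Emit:
{"fn": "play_rows", "kwargs": {"commands": [[[0, 0, -0.003], [0, 0, 0]], [[0.001, 0, -0.005], [0, 0, 0]], [[0.001, 0, -0.005], [0, 0, 0]]]}}

```text
time_s: 10.6
position: [0.5044, 0.0805, 0.0371]
tcp_rot: [[0.225, 0.002, -0.974], [0.974, -0.001, 0.225], [-0.0, -1.0, -0.002]]
force: [-3.0, -2.4, 14.1]
opening: 0.004
```

```bash
python3 look.py 9
```

```text
[0.5044348  0.08054511 0.0371497 ] [-2.98868317 -2.44140263 14.11084544]
hook [[-0.0503, -0.0958], [0.0257, -0.0843], [0.0429, -0.0295]] arm y -0.08946671370456112
flap z by x [0.113, 0.132, 0.14, 0.127]
```

The lever is on the bumper and the force has stepped up to 14 N. I add a millimetre, hold, and check.

Emit:
{"fn": "play_rows", "kwargs": {"commands": [[[0, 0, -0.0015], [0, 0, 0]], [[0, 0, -0.0015], [0, 0, 0]], [[0, 0, -0.0015], [0, 0, 0]], [[0, 0, -0.0015], [0, 0, 0]], [[0, 0, -0.0015], [0, 0, 0]], [[0, 0, -0.0015], [0, 0, 0]]]}}

```text
time_s: 11.45
position: [0.5045, 0.0805, 0.0368]
tcp_rot: [[0.224, 0.003, -0.974], [0.974, -0.001, 0.224], [-0.0, -1.0, -0.003]]
force: [-4.3, -3.1, 24.0]
opening: 0.005
```

```bash
python3 look.py 10; python3 - <<'E'
from h import *
yaw=np.deg2rad(-13);o=np.array([.673,.0398]);A=np.array([[np.cos(yaw),np.sin(yaw)],[-np.sin(yaw),np.cos(yaw)]])
a=dict(np.load('t10.npz'));P=cloud(a);L=np.dstack([(P[...,:2]-o)@A.T,P[...,2]])
m=(L[...,0]>.05)&(L[...,0]<.12)&(L[...,1]>-.03)&(L[...,1]<.075)&(L[...,2]>.108);q=L[m]
print('flap slope rad',np.arctan(-np.polyfit(q[:,0],q[:,2],1)[0]),'max z',np.percentile(q[:,2],98))
E
```

```text
[0.50450466 0.0805272  0.03679034] [-4.31677505 -3.08533447 24.0472154 ]
hook [[-0.0514, -0.0959], [0.0254, -0.0843], [0.0425, -0.0296]] arm y -0.08948740608433835
flap z by x [0.113, 0.132, 0.142, 0.127]
flap slope rad 0.295476126973216 max z 0.15271894024667515
```

View pics/c10.png

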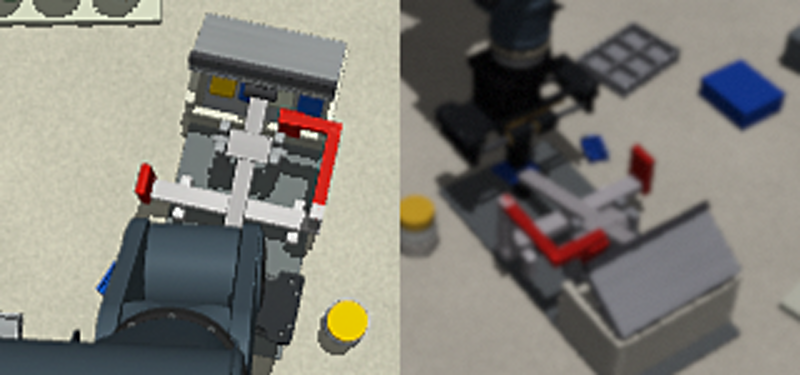

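The flap stands open: its edge is at about 152 mm and the cassettes inside are visible at (222,85). The pad is on the bumper at a steady 24 N, the hook is clear, and the jar, cassette, box and tray have not moved.

```bash
python3 -c "
from rig import *
print(hand_in())"
```

```text
the job is handed in; nothing more can be done
None
```

I handed the job in with the closed fingertips holding the blue pad down on the bumper and the flap standing open. The robot clock read about 11.5 s.

- **Safety slide:** I pushed it to its end stop. The hook moved about 33 mm, and the force then rose to 21 N with no further motion. The hook's tip now stands about 19 mm clear of the lever's edge.
- **Lever:** I pressed it along its arc at up to about 4 N. On the bumper the force stepped up, and it is held at 24 N.
- **Flap:** the raised edge measured about 152 mm high, against about 150 expected. My fit of the flap's angle gave only 0.30 rad instead of 0.54. I think points on other surfaces spoiled that fit, but I did not recheck it.
- **Other things:** the bystanders I could see (jar, cassette, slide box, tray) had not moved. I did not check the bottle, beaker or spatula, but the arm never went near them.

**Height disagreement:** the images showed the fingertips about 33 mm higher than the TCP reading and the stated tool length imply. Because of this my first push passed over the plate without touching it. I used the image heights from then on, and the pushes after that made contact. On the bumper, though, the reading was only about 5 mm below the pad height, which fits the images better than the stated tool length.

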